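# Level the watch-stall parts tray and hold the bubble level down

## Robot

A 6-joint arm with a two-finger parallel gripper is mounted at the origin on the work surface. World frame = base frame: x ahead of the robot, y to its left, z up, the work surface at z = 0. Lengths are in m, angles in degrees, forces in N, time in s.
With the tool pointing down it reaches from about 0.4 to 0.825 m from the base axis. Payload 7 kg.
Tool frame: the origin (TCP) lies midway between the tips of the shut fingers; the grasp point (between the pads) lies 19 mm behind it; z points along the fingers, y is the line along which they close (so a half turn about z gives the same grasp; the last joint's range is limited). The gripper opens to 88 mm and grips with 3 to 60 N. Pads are 19 mm wide; open, the fingers measure 130 mm over their backs; the gripper's body (78 mm by 193 mm) begins 47 mm behind the grasp point.
Start: joints at [82.454, 20.546, 0.682, 0, -70.136, -16.507], TCP at [0.275, 0.616, 0.187] pointing down, gripper open.
Joint ranges: [-176.03, 176.03], [-82.01, 121.73], [-58.28, 71.71], [-173.87, 95.51], [-174.79, -0.11], [-173.66, 173.66]. Speed limits (degrees/s): [136.94, 136.94, 172.46, 180, 180, 180].

## Interface

Orientations are given as [roll, pitch, yaw] about the fixed x, y, z axes, in that order (R = Rz(yaw) Ry(pitch) Rx(roll)).
In Python, from plant import r gives the robot as it stands.
- The arm moves only by the tool drive_tool, never from a script. Its argument "commands" is a list of rows, each an object of numbers: "hand": the closure, from 0 (fully open) to 1 (shut); "tx", "ty", "tz": the shift along the world's x, y, z scaled (see below); "turn": the turn about the world's z scaled (see below). A call has 1 to 10 rows; each row is the pose to reach, as a shift and turn from the pose commanded when the call began; what a row does not reach only later rows make up. The controller multiplies each number of a shift by 0.6 m and each number of a turn by 90 degrees. A row lasts 1/10 s, in which the tool goes at most 50 mm and 8.59 degrees, less where a joint would pass 70% of its speed; a pose out of reach is approached as far as the arm can. A call with a number of a shift or a turn outside -1 to 1 is refused whole. A call with a gripper value outside its range is refused whole. The fingers move at their own pace and stop on an object; "grip_force" is the grip in N (left out, the last holds). Time passes only in rows, so rows that repeat a pose let the fingers close. It gives the time, the measured TCP pose, the force, the opening and the grip force at its end, in the units of the state.
- r.get_state(): the state, without advancing time (a new reading comes with each control period).
- r.capture(name): name is "scene" or "top" or "wrist"; returns a dict with "frame" (420x560x3 uint8, red, green, blue), "fx", "fy", "cx", "cy" (pixels), "world_from_camera" (4x4, takes a point from camera to world coordinates); the wrist camera has in their place "T_tool_cam" (4x4, takes a point from camera to tool coordinates, whose origin is the TCP and whose axes are the flange's). Camera axes: x right, y down, z forward; pixel columns grow to the right and rows downward; lengths in m; the calibration is good to about 2 mm. A picture is of the moment at which its call begins: read the wrist's pose just before it. There is no depth.
- r.close_job(): hands the job in; it is judged then, once.
Trained networks look in the newest picture that a camera, given by its name, has taken for a name from the list of things; names that differ only in an ending like _2 or _b are one class to them, and where a whole thing is asked for, a point or a joint stands for the part that bears it (a point fixed in the world has none). Each returns a list of dicts, best first, with "score" (0 to 1); they miss things now and then, are a little off and sometimes report something else, mostly with a low value. They report only what shows in the picture. A call takes as long as a camera call.
- r.trace(label, camera): "pixels" (420x560 bool, what is visible of it) and "extent" ([left, top, right, bottom] in pixels, round what is visible of it).
The state is a dict: "time_s": time; "joints": joint angles; "qd": joint speeds; "joint_torque": joint torques, N m; "tcp_pos": TCP position; "eef_rot": TCP orientation; "contact_force": force on the tool from outside, world axes, zero at the start; "moment": the same for the moment, N m; "gripper_width": finger opening in m; "gripper_force": force on a finger pad.
Only numpy, scipy, OpenCV 4.12 (cv2) and the standard library are available. Lean on these libraries where they do the work, as an engineer would, in place of code of your own. Each camera call takes 0.05 s, during which the arm holds its last target. There are 200 camera calls.

## Task

The parts tray stands crooked on the warped tin table: put the loose round bubble level into the cup on the tray so that it sits fully down and flat, and let go of it. Then turn the wing grip of the tray's foot until the bubble stands inside the marked ring, and after that push the level down against the spring of its cup, at least three quarters of the way, and finish while still holding it pressed like that with the tray level, so that I can tighten the lock nut. Leave the other things on the table where they are.

Things in the scene. Friction and masses are not known exactly. Their poses are not given: they have to be found in the camera images.
- level: Loose round bubble level, 130 g, 26 mm tall, standing on the table: brass plug 36 mm diameter, 10 mm high, under a wider knurled chrome head 52 mm diameter, 16 mm high. Origin: centre of its flat underside, z up its axis; its yaw does not matter. In its top a 37 mm window with a marked ring, 12 mm diameter, in the middle and a pale bubble 8 mm across.
- bubble_mid (a point): Centre of the bubble, 22.5 mm above the level's underside on its axis when the level is level. The bubble runs to the higher side, 20 mm for each 0.1 rad of tilt (at most 10 mm each way), and settles in about half a second. It is inside the ring when its centre is within 2 mm of the level's axis.
- tray: Brown wooden tray, 134 x 274 mm, low steel edge 7 mm above its face, the face 43 mm above the table when level. Origin on the face midway between cup and foot, z up, y along the tray from foot to cup. Cup axis at y +60 mm, foot axis at y -60, hinge line at y +150 mm, 3 mm below the face. Foot end starts 0.015 to 0.06 rad too low; the table's warp is unknown, so the level foot angle varies.
- seat_rim (a point): Centre of the mouth of the round steel cup on the tray, at rim height, 36 mm above the tray's face when not pressed; z up the cup's axis. Cup: outside 48 mm, inside 41 mm, 21 mm deep. The level's plug goes 10 mm into it and its head rests on the rim, so a seated level's underside is 10 mm below this point. The point moves with the cup.
- seat (a joint): How far the cup is pressed down into the tray, m: 0 when free, 0.006 fully down. A spring holds it up: 3 N preload, 12 N at full travel. The level's own weight does not move it.
- foot (a joint): Angle of the foot's wing grip, rad, range -1.3 to 1.0, starts -1.15 to -0.75. Grows when turned clockwise seen from above, which raises the tray's foot end: 0.04 rad of tilt per rad. At 0 the wing's long side lies along the tray's x. Friction (0.15 N m) keeps it where it is left, also while the level is pressed.
- foot_grip (a point): Middle of the wing grip on the foot, on the turning axis, 30 mm above the tray's face. The wing is an upright steel block 44 mm long (x of this frame, which turns with it), 12 mm thick (y), 28 mm tall, from 16 to 44 mm above the face; under it a round hub of 40 mm diameter. z up.
- watch_head: Bystander: chrome watch head with white dial, 38 mm across, 11 mm high. Origin under its centre.
- pin_jar: Bystander: small closed glass jar with metal cap, 48 mm diameter, 50 mm tall. Origin under its centre.
- buckle1: Bystander: gold-tone buckle, 24 by 28 mm, 4 mm high. Origin under its centre.
- buckle2: Bystander: the other gold-tone buckle of the pair, same size. Origin under its centre.
- ashtray: Bystander: round green glass ashtray, 104 mm across, 32 mm high. Origin under its centre.
- springbar_tool: Bystander: steel spring-bar tool lying flat, 132 mm long, 11 mm thick knurled grip. Origin under its length, x along it.

How it is judged (in metres and radians):
On the way, in this order (a step that is already met when the one before it is completed fails the run):
1. the level sits fully down and flat in the cup and is let go (horizontal distance between level and seat_rim below 0.005 m and z of level in the frame of seat_rim below -0.0075 m and angle between the z axis of level and the z axis of seat_rim, either way round below 0.05 rad and contact force between the fingers and level below 0.1 N and linear speed of level below 0.02 m/s), for 0.3 s.
2. with the untouched level in the cup, the foot is turned until the bubble stands inside the ring and the tray is level (horizontal distance between level and seat_rim below 0.005 m and z of level in the frame of seat_rim below -0.0075 m and angle between the z axis of level and the z axis of seat_rim, either way round below 0.05 rad and contact force between the fingers and level below 0.1 N and value of joint seat below 0.002 m and angle between tray's own z axis and vertical below 0.012 rad and x of bubble_mid in the frame of level between -0.0022 and 0.0022 m and y of bubble_mid in the frame of level between -0.0022 and 0.0022 m), for 0.3 s.
At the end, for the whole second after the job is handed in: The level is seated in the cup (axis within 5 mm, plug at least 7.5 mm into the cup, not askew by more than 0.05 rad), the cup is held pressed down more than 3.5 mm of its 6 mm by the robot's fingers on the level, and the tray is level within 0.012 rad, all through the last second (horizontal distance between level and seat_rim below 0.005 m and z of level in the frame of seat_rim below -0.0075 m and angle between the z axis of level and the z axis of seat_rim, either way round below 0.05 rad and value of joint seat above 0.0035 m and angle between tray's own z axis and vertical below 0.012 rad and contact force between the fingers and level above 2 N); the arm keeps its last pose, push and grip.
It fails at once if a bystander was moved by more than 30 mm (distance of any of watch_head, pin_jar, buckle1, buckle2, ashtray, springbar_tool from where it was at the start of the episode above 0.03 m).
It also fails if it takes over 67 s, if anything falls off the work surface, if the arm or the gripper's body presses on something with over 40 N, if the wrist force passes 120 N, or if a joint passes its speed limit or range.

## Working session

There is one attempt and no reset: what is moved stays moved. The work goes in short steps, Python scripts to look and compute and a tool call to move; the robot and the scene stay as the last step left them, time stands still between calls to the robot, and variables do not carry over. Pictures are saved under pics/ and viewed, at most 10 in all, crops included, and the job is handed in when it is done.

Besides the shell and the picture viewer there is one more tool, called as name(argument=value, ...), one argument or row to a line, values as JSON. drive_tool: Moves the arm, as the interface text tells. Its arguments: {"type":"object","properties":{"commands":{"type":"array"},"grip_force":{"type":"number"}},"required":["commands"]}

```bash
ls; mkdir -p pics; cat > h.py <<'E'
import numpy as np, cv2, json
from plant import r
from scipy.spatial.transform import Rotation as R
def save(c,n): cv2.imwrite(f'pics/{n}.png',cv2.cvtColor(c['frame'],cv2.COLOR_RGB2BGR))
def tw():
    s=r.get_state(); T=np.eye(4); T[:3,3]=s['tcp_pos']; T[:3,:3]=R.from_euler('xyz',s['eef_rot'],degrees=True).as_matrix(); return T
def cap(name):
    T=tw(); c=r.capture(name)
    c['W']=np.array(c['world_from_camera']) if 'world_from_camera' in c else T@np.array(c['T_tool_cam'])
    return c
def ray(c,u,v,z):
    d=c['W'][:3,:3]@np.array([(u-c['cx'])/c['fx'],(v-c['cy'])/c['fy'],1]); o=c['W'][:3,3]
    return o+d*(z-o[2])/d[2]
def proj(c,p):
    q=np.linalg.inv(c['W'])@np.append(p,1); return np.array([c['fx']*q[0]/q[2]+c['cx'],c['fy']*q[1]/q[2]+c['cy']])
def cen(m):
    ys,xs=np.nonzero(m); return xs.mean(),ys.mean()
E
python3 - <<'E'
from h import *
print(r.get_state())
for n in ['scene','top']:
    c=cap(n); save(c,n+'0'); print(n,c['fx'],c['cx'],c['cy'],c['W'].round(3).tolist())
    for l in ['level','tray','seat_rim','foot_grip','watch_head','pin_jar','buckle1','ashtray','springbar_tool']:
        for d in r.trace(l,n)[:2]:
            u,v=cen(d['pixels']); print(l,round(d['score'],2),d['extent'],round(u,1),round(v,1),ray(c,u,v,0.03).round(3))
E
```

```text
pics
{'time_s': 0.0, 'joints': array([ 8.24535807e+01,  2.05918412e+01,  6.35276904e-01, -2.01049599e-02,
       -7.01374396e+01, -1.65071734e+01]), 'qd': array([ 0.05003994,  0.0359361 , -0.06048982,  0.02471306, -0.00898513,
        0.00101951]), 'joint_torque': array([ 2.21019204e-04, -5.82716596e+01,  2.93053347e+01,  6.99751407e+00,
        6.99750308e-03, -1.34531742e-04]), 'tcp_pos': array([0.27492539, 0.61587037, 0.18652964]), 'eef_rot': array([ 1.79904500e+02, -8.59134446e-03, -2.40604320e+01]), 'contact_force': array([ 0.17329029,  0.53078167, -0.39265015]), 'moment': array([-0.0196524 , -0.03122754,  0.01277708]), 'gripper_force': 0.0, 'gripper_width': 0.08788112358429796}
scene 457.0502627142574 280.225938589609 208.60936022078158 [[0.455, 0.732, -0.507, 0.993], [0.89, -0.368, 0.268, -0.282], [0.01, -0.573, -0.819, 0.895], [0.0, 0.0, 0.0, 1.0]]
level 0.72 [121.1, 260.1, 148.1, 289.8] 136.2 273.4 [ 0.47  -0.344  0.03 ]
tray 0.93 [260.0, 187.8, 395.3, 266.7] 325.4 227.1 [0.549 0.069 0.03 ]
seat_rim 0.67 [334.0, 203.4, 356.1, 226.3] 343.8 216.5 [0.543 0.121 0.03 ]
foot_grip 
[... 771 characters left out ...]

seat_rim 0.85 [233.5, 169.5, 259.7, 185.7] 246.2 176.8 [0.57  0.109 0.03 ]
foot_grip 0.62 [290.2, 180.7, 304.7, 198.4] 295.3 189.9 [ 0.537 -0.01   0.03 ]
foot_grip 0.3 [423.7, 207.4, 448.8, 232.0] 435.7 220.9 [ 0.461 -0.34   0.03 ]
watch_head 0.46 [363.4, 214.3, 382.0, 230.3] 370.9 221.7 [ 0.46  -0.188  0.03 ]
watch_head 0.4 [383.1, 159.6, 408.9, 181.7] 393.6 170.5 [ 0.584 -0.246  0.03 ]
pin_jar 0.69 [383.0, 159.3, 408.0, 181.8] 393.9 170.9 [ 0.583 -0.247  0.03 ]
ashtray 0.82 [121.6, 157.0, 164.8, 197.2] 141.9 177.8 [0.568 0.365 0.03 ]
ashtray 0.33 [201.8, 143.6, 325.1, 220.5] 263.4 183.1 [0.554 0.068 0.03 ]
springbar_tool 0.67 [432.2, 273.4, 461.4, 292.4] 447.1 281.9 [ 0.32  -0.358  0.03 ]
```

View pics/top0.png

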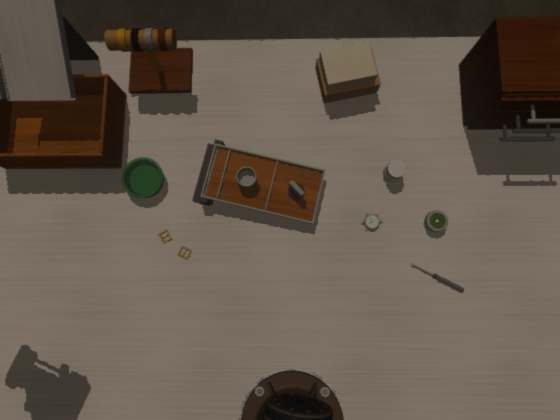

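```bash
python3 - <<'E'
from h import *
c=cap('top'); f=c['frame'][135:235,195:330]; cv2.imwrite('pics/trayz.png',cv2.cvtColor(cv2.resize(f,None,fx=5,fy=5,interpolation=cv2.INTER_CUBIC),cv2.COLOR_RGB2BGR))
for l in ['tray']:
    d=r.trace(l,'top')[0]; cs,_=cv2.findContours(d['pixels'].astype(np.uint8),cv2.RETR_EXTERNAL,2); k=max(cs,key=cv2.contourArea)
    print(cv2.minAreaRect(k)); b=cv2.boxPoints(cv2.minAreaRect(k)); 
    print(b,[ray(c,u,v,0.04).round(3) for u,v in b])
E
```

```text
((262.647216796875, 183.10450744628906), (116.2140884399414, 56.012046813964844), 13.5704345703125)
[[199.59103 196.6944 ]
 [212.73373 142.2461 ]
 [325.7034  169.51462]
 [312.5607  223.96292]] [array([0.519, 0.219, 0.04 ]), array([0.654, 0.191, 0.04 ]), array([ 0.585, -0.082,  0.04 ]), array([ 0.453, -0.05 ,  0.04 ])]
```

View pics/trayz.png

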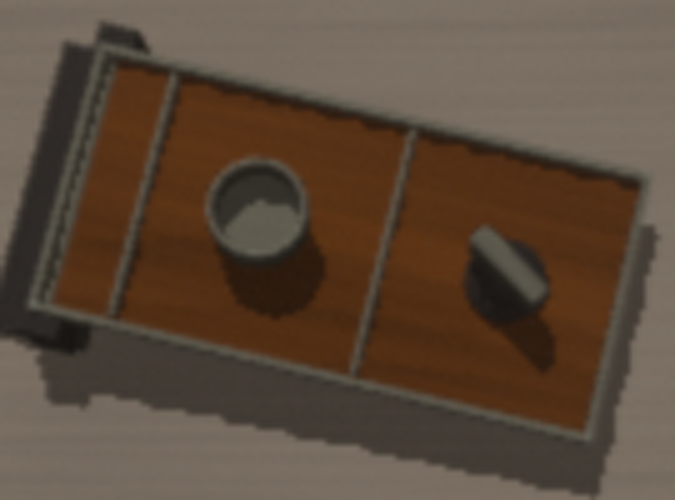

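The top view shows the level at px (436,221), the cup rim at about (246,177), and the wing at about (297,188), turned about 38° in yaw. The tray's yaw is about -14°. I'll move over the tray first and measure there with the wrist camera.

drive_tool(
  commands=[
    {"tx": 0.45, "ty": -0.8, "tz": 0.1, "hand": 0},
    {"tx": 0.45, "ty": -0.8, "tz": 0.1, "hand": 0},
    {"tx": 0.45, "ty": -0.8, "tz": 0.1, "hand": 0},
    {"tx": 0.45, "ty": -0.8, "tz": 0.1, "hand": 0},
    {"tx": 0.45, "ty": -0.8, "tz": 0.1, "hand": 0},
    {"tx": 0.45, "ty": -0.8, "tz": 0.1, "hand": 0},
    {"tx": 0.45, "ty": -0.8, "tz": 0.1, "hand": 0},
    {"tx": 0.45, "ty": -0.8, "tz": 0.1, "hand": 0},
    {"tx": 0.45, "ty": -0.8, "tz": 0.1, "hand": 0},
    {"tx": 0.45, "ty": -0.8, "tz": 0.1, "hand": 0},
  ],
)

```text
invalid input
```

drive_tool(
  commands=[
    {"tx": 0.01, "ty": -0.09, "turn": 0.111},
    {"tx": 0.01, "ty": -0.09, "turn": 0.111},
    {"tx": 0.01, "ty": -0.09, "turn": 0.111},
    {"tx": 0.01, "ty": -0.09, "turn": 0.111},
    {"tx": 0.01, "ty": -0.09, "turn": 0.111},
  ],
)

```text
invalid input
```

```bash
python3 - <<'E'
from h import *
s=r.get_state(); print(s['time_s'],s['tcp_pos'],s['eef_rot'],s['joints'].round(1))
c=cap('wrist'); save(c,'w1'); print(c['fx'],np.array(c['T_tool_cam']).round(3).tolist())
for l,z in [('tray',.04),('seat_rim',.079),('foot_grip',.08)]:
    for d in r.trace(l,'wrist')[:2]:
        u,v=cen(d['pixels']); print(l,round(d['score'],2),d['extent'],round(u,1),round(v,1),ray(c,u,v,z).round(3))
E
```

```text
1.1 [0.2751286  0.6163453  0.18747591] [ 1.79999852e+02 -8.48145746e-04 -2.40547243e+01] [ 82.5  20.5   0.7   0.  -70.1 -16.5]
327.12649589957147 [[0.0, -0.966, -0.259, 0.069], [1.0, 0.0, 0.0, 0.001], [-0.0, -0.259, 0.966, -0.198], [0.0, 0.0, 0.0, 1.0]]
```

View pics/w1.png

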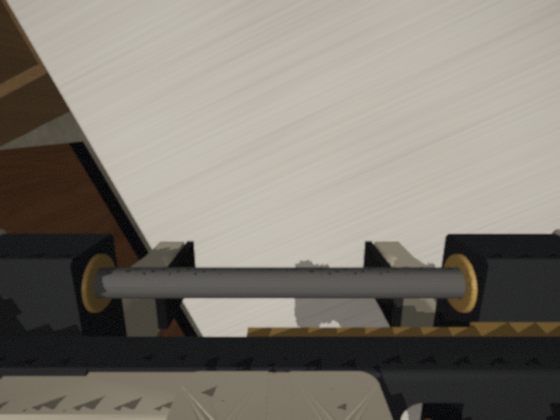

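The wrist picture shows the fingers at rows 240–330, with free view above them. The moves were refused, probably because every row needs all five keys.

drive_tool(
  commands=[
    {"tx": 0.45, "ty": -0.8, "tz": 0.1, "turn": 0, "hand": 0},
    {"tx": 0.45, "ty": -0.8, "tz": 0.1, "turn": 0, "hand": 0},
    {"tx": 0.45, "ty": -0.8, "tz": 0.1, "turn": 0, "hand": 0},
    {"tx": 0.45, "ty": -0.8, "tz": 0.1, "turn": 0, "hand": 0},
    {"tx": 0.45, "ty": -0.8, "tz": 0.1, "turn": 0, "hand": 0},
    {"tx": 0.45, "ty": -0.8, "tz": 0.1, "turn": 0, "hand": 0},
    {"tx": 0.45, "ty": -0.8, "tz": 0.1, "turn": 0, "hand": 0},
    {"tx": 0.45, "ty": -0.8, "tz": 0.1, "turn": 0, "hand": 0},
    {"tx": 0.45, "ty": -0.8, "tz": 0.1, "turn": 0, "hand": 0},
    {"tx": 0.45, "ty": -0.8, "tz": 0.1, "turn": 0, "hand": 0},
  ],
  grip_force=30,
)

```text
time_s: 2.3
tcp_pos: [0.5195, 0.1813, 0.2423]
eef_rot: [-179.9, -0.0, -24.0]
contact_force: [0.8, 1.2, 0.5]
gripper_width: 0.0875
gripper_force: 0.0
```

drive_tool(
  commands=[
    {"tx": -0.13, "ty": -0.13, "tz": 0, "turn": 0.09, "hand": 0},
    {"tx": -0.13, "ty": -0.13, "tz": 0, "turn": 0.11, "hand": 0},
    {"tx": -0.13, "ty": -0.13, "tz": 0, "turn": 0.11, "hand": 0},
    {"tx": -0.13, "ty": -0.13, "tz": 0, "turn": 0.11, "hand": 0},
    {"tx": -0.13, "ty": -0.13, "tz": 0, "turn": 0.11, "hand": 0},
  ],
)

```text
time_s: 2.8
tcp_pos: [0.4414, 0.1056, 0.2422]
eef_rot: [-179.9, -0.1, -14.2]
contact_force: [0.6, 0.3, 0.5]
gripper_width: 0.0873
gripper_force: 0.0
```

```bash
python3 - <<'E'
from h import *
s=r.get_state(); print(s['time_s'],s['tcp_pos'],s['eef_rot'],s['joints'].round(1))
c=cap('wrist'); save(c,'w2'); np.save('w2.npy',np.array([c['fx'],c['fy'],c['cx'],c['cy']]+list(c['W'].ravel())))
for l,z in [('tray',.04),('seat_rim',.079),('foot_grip',.08)]:
    for d in r.trace(l,'wrist')[:2]:
        u,v=cen(d['pixels']); print(l,round(d['score'],2),d['extent'],round(u,1),round(v,1),ray(c,u,v,z).round(3))
E
```

```text
2.8 [0.44135819 0.10557362 0.24220448] [-1.79933826e+02 -6.31401647e-02 -1.41615807e+01] [ 38.5  -3.  -20.6   0.  -72.3  37.4]
tray 0.66 [159.3, 9.7, 413.4, 139.3] 287.5 73.9 [0.555 0.066 0.04 ]
seat_rim 0.69 [228.5, 51.8, 275.3, 100.2] 251.5 74.9 [0.559 0.104 0.079]
seat_rim 0.43 [2.9, 82.3, 98.6, 168.9] 48.7 127.0 [0.562 0.33  0.079]
foot_grip 0.81 [340.2, 57.8, 384.6, 98.9] 359.7 77.8 [ 0.529 -0.003  0.08 ]
```

View pics/w2.png

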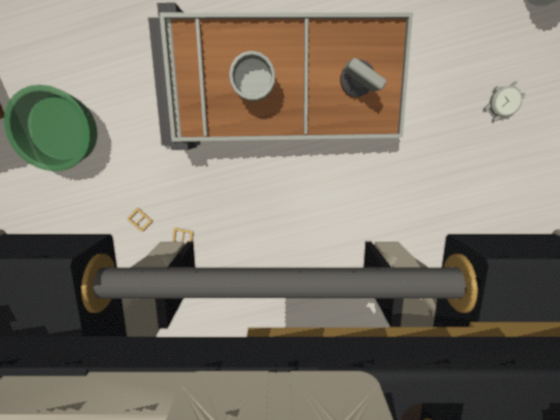

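w2 shows the cup rim around px (252,76) and the wing's top bar around (366,73). I'll refine both by matching edges to the known shapes.

```bash
cat >> h.py <<'E'
from scipy.optimize import minimize
def gradmag(c):
    g=cv2.GaussianBlur(cv2.cvtColor(c['frame'],cv2.COLOR_RGB2GRAY).astype(np.float32),(0,0),0.8)
    return cv2.magnitude(cv2.Sobel(g,cv2.CV_32F,1,0),cv2.Sobel(g,cv2.CV_32F,0,1))
def samp(G,P): return cv2.remap(G,P[:,:1].astype(np.float32),P[:,1:].astype(np.float32),cv2.INTER_LINEAR).mean()
def circ(x,y,z,rad): 
    a=np.linspace(0,2*np.pi,72,endpoint=False); return np.c_[x+rad*np.cos(a),y+rad*np.sin(a),0*a+z]
def fitcirc(c,x0,y0,z,rads,span=.012,st=.0005):
    G=gradmag(c); best=(-1,)
    for x in np.arange(x0-span,x0+span,st):
        for y in np.arange(y0-span,y0+span,st):
            s=sum(samp(G,np.array([proj(c,p) for p in circ(x,y,z,q)[::2]])) for q in rads)
            if s>best[0]: best=(s,x,y)
    return best
def fitrect(c,x0,y0,z,yaw0):
    G=gradmag(c); best=(-1,)
    t=np.linspace(-1,1,12); e=np.r_[np.c_[22*t,6+0*t],np.c_[22*t,-6+0*t],np.c_[0*t[:5]+22,6*t[:5]],np.c_[0*t[:5]-22,6*t[:5]]]*1e-3
    for yaw in np.arange(yaw0-20,yaw0+21,2):
        k=np.deg2rad(yaw); q=e@np.array([[np.cos(k),np.sin(k)],[-np.sin(k),np.cos(k)]])
        for x in np.arange(x0-.01,x0+.01,.001):
            for y in np.arange(y0-.01,y0+.01,.001):
                s=samp(G,np.array([proj(c,[x+a,y+b,z]) for a,b in q]))
                if s>best[0]: best=(s,x,y,yaw)
    return best
E
python3 - <<'E'
from h import *
def p(z): return np.round(z,4).tolist()
for n in ['wrist','top']:
    c=cap(n)
    for z in (.074,.078): print(n,z,'cup',p(fitcirc(c,.565,.108,z,(.024,.0205),st=.001)))
    print(n,'wing',p(fitrect(c,.532,-.007,.080,38)))
E
```

```text
wrist 0.074 cup [276.2446, 0.559, 0.105]
wrist 0.078 cup [264.9597, 0.558, 0.104]
wrist wing [95.4035, 0.53, -0.012, 44.0]
top 0.074 cup [169.5662, 0.56, 0.106]
top 0.078 cup [168.6935, 0.559, 0.106]
top wing [102.2477, 0.531, -0.013, 42.0]
```

drive_tool(
  commands=[
    {"tx": -0.08, "ty": -0.66, "tz": 0, "turn": -0.09, "hand": 0},
    {"tx": -0.08, "ty": -0.66, "tz": 0, "turn": -0.18, "hand": 0},
    {"tx": -0.08, "ty": -0.66, "tz": 0, "turn": -0.24, "hand": 0},
    {"tx": -0.08, "ty": -0.66, "tz": 0, "turn": -0.24, "hand": 0},
    {"tx": -0.08, "ty": -0.66, "tz": 0, "turn": -0.24, "hand": 0},
    {"tx": -0.08, "ty": -0.66, "tz": -0.11, "turn": -0.24, "hand": 0},
    {"tx": -0.08, "ty": -0.66, "tz": -0.11, "turn": -0.24, "hand": 0},
    {"tx": -0.08, "ty": -0.66, "tz": -0.11, "turn": -0.24, "hand": 0},
    {"tx": -0.08, "ty": -0.66, "tz": -0.11, "turn": -0.24, "hand": 0},
    {"tx": -0.08, "ty": -0.66, "tz": -0.11, "turn": -0.24, "hand": 0},
  ],
)

```text
time_s: 4.1
tcp_pos: [0.3918, -0.2921, 0.174]
eef_rot: [179.9, 0.2, -35.9]
contact_force: [-1.3, 0.7, -0.7]
gripper_width: 0.0872
gripper_force: 0.0
```

```bash
python3 - <<'E'
from h import *
s=r.get_state(); print(s['time_s'],s['tcp_pos'],s['eef_rot'],s['joints'].round(1))
c=cap('wrist'); save(c,'w3')
for l,z in [('level',.02)]:
    for d in r.trace(l,'wrist')[:2]:
        u,v=cen(d['pixels']); print(l,round(d['score'],2),d['extent'],round(u,1),round(v,1),ray(c,u,v,z).round(3))
print(np.round(fitcirc(c,.462,-.341,.026,(.026,.0185),st=.001),4))
E
```

```text
4.1 [ 0.39184464 -0.29214623  0.1739863 ] [179.92309318   0.1865432  -35.93977343] [-13.6   3.5 -23.2   0.  -63.5  67.7]
level 0.57 [251.9, 76.3, 307.9, 128.9] 278.9 100.3 [ 0.462 -0.345  0.02 ]
level 0.23 [290.1, 189.6, 408.9, 210.7] 356.5 197.8 [ 0.329 -0.354  0.02 ]
[207.6558   0.461   -0.345 ]
```

View pics/w3.png

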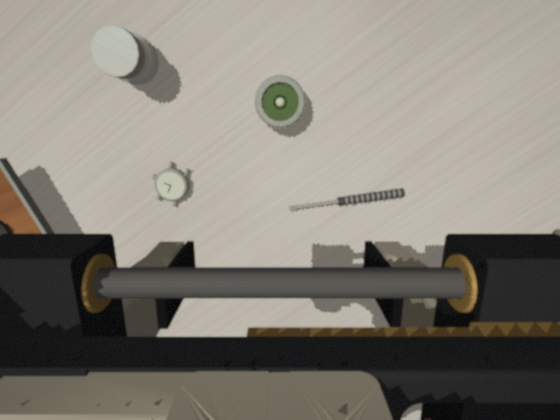

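w3 shows the level at px (280,101), world (0.461,-0.345).

drive_tool(
  commands=[
    {"tx": 0.115, "ty": -0.088, "tz": 0, "turn": 0, "hand": 0},
    {"tx": 0.115, "ty": -0.088, "tz": 0, "turn": 0, "hand": 0},
    {"tx": 0.115, "ty": -0.088, "tz": -0.08, "turn": 0, "hand": 0},
    {"tx": 0.115, "ty": -0.088, "tz": -0.15, "turn": 0, "hand": 0},
    {"tx": 0.115, "ty": -0.088, "tz": -0.22, "turn": 0, "hand": 0},
    {"tx": 0.115, "ty": -0.088, "tz": -0.26, "turn": 0, "hand": 0},
    {"tx": 0.115, "ty": -0.088, "tz": -0.28, "turn": 0, "hand": 0},
    {"tx": 0.115, "ty": -0.088, "tz": -0.28, "turn": 0, "hand": 0},
    {"tx": 0.115, "ty": -0.088, "tz": -0.28, "turn": 0, "hand": 0},
  ],
)

```text
time_s: 5.1
tcp_pos: [0.4634, -0.3435, 0.0092]
eef_rot: [-180.0, -0.1, -35.7]
contact_force: [-0.5, -0.4, 1.3]
gripper_width: 0.0875
gripper_force: 0.0
```

drive_tool(
  commands=[
    {"tx": -0.004, "ty": -0.003, "tz": -0.007, "turn": 0, "hand": 0},
    {"tx": -0.004, "ty": -0.003, "tz": -0.007, "turn": 0, "hand": 0},
    {"tx": -0.004, "ty": -0.003, "tz": -0.007, "turn": 0, "hand": 0.5},
    {"tx": -0.004, "ty": -0.003, "tz": -0.007, "turn": 0, "hand": 0.8},
    {"tx": -0.004, "ty": -0.003, "tz": -0.007, "turn": 0, "hand": 0.8},
    {"tx": -0.004, "ty": -0.003, "tz": -0.007, "turn": 0, "hand": 0.8},
    {"tx": -0.004, "ty": -0.003, "tz": -0.007, "turn": 0, "hand": 0.8},
    {"tx": -0.004, "ty": -0.003, "tz": -0.007, "turn": 0, "hand": 0.8},
  ],
  grip_force=20,
)

```text
time_s: 5.9
tcp_pos: [0.4594, -0.3455, 0.0034]
eef_rot: [-180.0, 0.0, -35.8]
contact_force: [0.1, -0.3, -0.4]
gripper_width: 0.0452
gripper_force: 0.0
```

```bash
python3 - <<'E'
from h import *
s=r.get_state(); print(s['gripper_width'],s['gripper_force'],s['tcp_pos'])
c=cap('scene'); f=c['frame'][220:330,60:210]; cv2.imwrite('pics/s1.png',cv2.cvtColor(cv2.resize(f,None,fx=5,fy=5,interpolation=cv2.INTER_CUBIC),cv2.COLOR_RGB2BGR))
s=r.get_state(); print(s['gripper_width'],s['gripper_force'],s['tcp_pos'])
E
```

```text
0.04523716295652402 0.0 [ 0.45941481 -0.3454627   0.00338069]
0.04112071816757493 0.0 [ 0.45943119 -0.34546875  0.00339112]
```

View pics/s1.png

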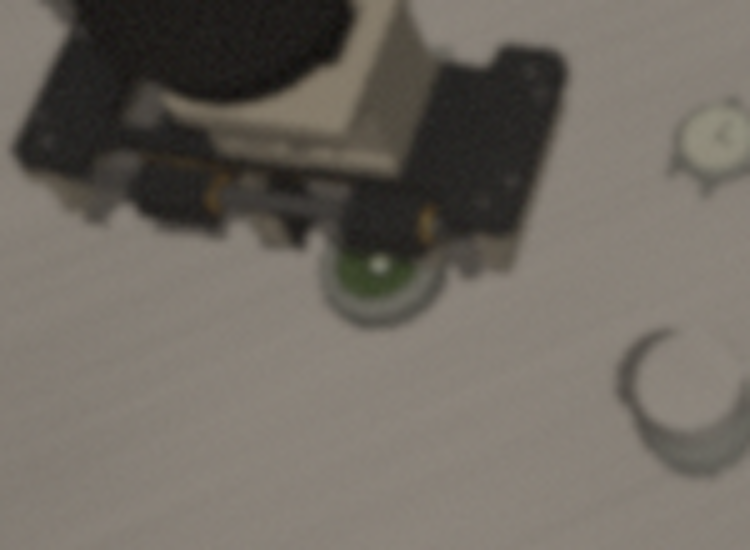

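```bash
python3 - <<'E'
from h import *
T=tw()
for n in ['scene','top','wrist']:
    c=cap(n)
    for o in [(0,0,0),(0,0,-.019),(0,0,-.066),(0,.022,0),(0,-.022,0)]:
        print(n,o,proj(c,(T@np.r_[o,1])[:3]).round(1), 'crop',((proj(c,(T@np.r_[o,1])[:3])-[60,220])*5).round(0) if n=='scene' else '')
    if n=='scene': print(ray(c,135.6,273,.024), fitcirc(c,.462,-.341,.026,(.026,.0185),st=.001))
    save(c,'x_'+n)
s=r.get_state(); print(s['gripper_width'],s['gripper_force'],s['tcp_pos'])
E
```

```text
scene (0, 0, 0) [137.3 275.5] crop [386. 277.]
scene (0, 0, -0.019) [135.1 271.4] crop [375. 257.]
scene (0, 0, -0.066) [129.3 260.8] crop [346. 204.]
scene (0, 0.022, 0) [127.4 274. ] crop [337. 270.]
scene (0, -0.022, 0) [147.1 276.9] crop [436. 285.]
[ 0.46459506 -0.34542416  0.024     ] (np.float32(113.39813), np.float64(0.45), np.float64(-0.34400000000000003))
top (0, 0, 0) [434.3 223.2] crop 
top (0, 0, -0.019) [437.  222.2] crop 
top (0, 0, -0.066) [444.1 219.6] crop 
top (0, 0.022, 0) [442.1 228.5] crop 
top (0, -0.022, 0) [426.6 217.9] crop 
wrist (0, 0, 0) [277.1 231.7] crop 
wrist (0, 0, -0.019) [276.9 242.4] crop 
wrist (0, 0, -0.066) [276.4 280.4] crop 
wrist (0, 0.022, 0) [311.5 231.7] crop 
wrist (0, -0.022, 0) [242.7 231.7] crop 
0.029162766326191053 0.0 [ 0.45942199 -0.3454345   0.00336375]
```

View pics/x_wrist.png

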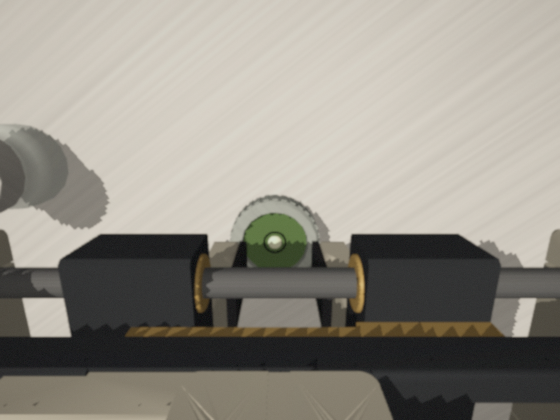

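The wrist view shows the level at px (275,242), centred under the tool. The fingers (cols ~240 and ~318) close past the head without any contact, and they look higher than the reported TCP. I'll open and probe downward gently.

drive_tool(
  commands=[
    {"tx": 0, "ty": 0, "tz": 0, "turn": 0, "hand": 0},
    {"tx": 0, "ty": 0, "tz": 0, "turn": 0, "hand": 0},
    {"tx": 0, "ty": 0, "tz": 0, "turn": 0, "hand": 0},
    {"tx": 0, "ty": 0, "tz": 0, "turn": 0, "hand": 0},
    {"tx": 0, "ty": 0, "tz": 0, "turn": 0, "hand": 0},
    {"tx": 0, "ty": 0, "tz": 0, "turn": 0, "hand": 0},
    {"tx": 0, "ty": 0, "tz": -0.004, "turn": 0, "hand": 0},
    {"tx": 0, "ty": 0, "tz": -0.008, "turn": 0, "hand": 0},
    {"tx": 0, "ty": 0, "tz": -0.008, "turn": 0, "hand": 0},
  ],
)

```text
time_s: 7.0
tcp_pos: [0.459, -0.3453, -0.0019]
eef_rot: [180.0, 0.0, -35.8]
contact_force: [0.3, 0.6, -0.0]
gripper_width: 0.0871
gripper_force: 0.0
```

drive_tool(
  commands=[
    {"tx": 0, "ty": 0, "tz": -0.004, "turn": 0, "hand": 0},
    {"tx": 0, "ty": 0, "tz": -0.008, "turn": 0, "hand": 0},
    {"tx": 0, "ty": 0, "tz": -0.008, "turn": 0, "hand": 0},
  ],
)

```text
time_s: 7.3
tcp_pos: [0.4591, -0.3453, -0.0066]
eef_rot: [180.0, 0.0, -35.8]
contact_force: [0.6, 0.7, 0.1]
gripper_width: 0.0875
gripper_force: 0.0
```

```bash
python3 - <<'E'
from h import *
s=r.get_state(); print(s)
c=cap('scene'); T=tw()
f=c['frame'][220:330,60:210]; im=cv2.cvtColor(cv2.resize(f,None,fx=5,fy=5,interpolation=cv2.INTER_CUBIC),cv2.COLOR_RGB2BGR)
for y in (-.044,.044,-.065,.065):
  for x in (-.0095,.0095):
    for z in (0,-.04): 
        q=(proj(c,(T@np.r_[x,y,z,1])[:3])-[60,220]+.5)*5; cv2.circle(im,tuple(int(k) for k in q),3,(0,0,255) if z==0 else (0,255,0),-1)
cv2.imwrite('pics/s2.png',im)
E
```

```text
{'time_s': 7.3, 'joints': array([-1.74496793e+01,  2.25658735e+01, -2.53060738e+01, -6.53080391e-03,
       -4.21692115e+01,  7.16984219e+01]), 'qd': array([ 0.0205411 , -0.21696429,  0.25167607,  0.11102702, -0.41695641,
        0.00911537]), 'joint_torque': array([ 1.93243590e-02, -5.26201415e+01,  2.10689825e+01,  4.95337531e+00,
        1.76374954e-01,  5.01766453e-05]), 'tcp_pos': array([ 0.45909784, -0.34532865, -0.00664247]), 'eef_rot': array([ 1.79991235e+02,  4.04526828e-02, -3.57561025e+01]), 'contact_force': array([0.59328661, 0.69077533, 0.09063012]), 'moment': array([-0.08118575, -0.03900213,  0.0494434 ]), 'gripper_force': 0.0, 'gripper_width': 0.08751117268976721}
```

View pics/s2.png

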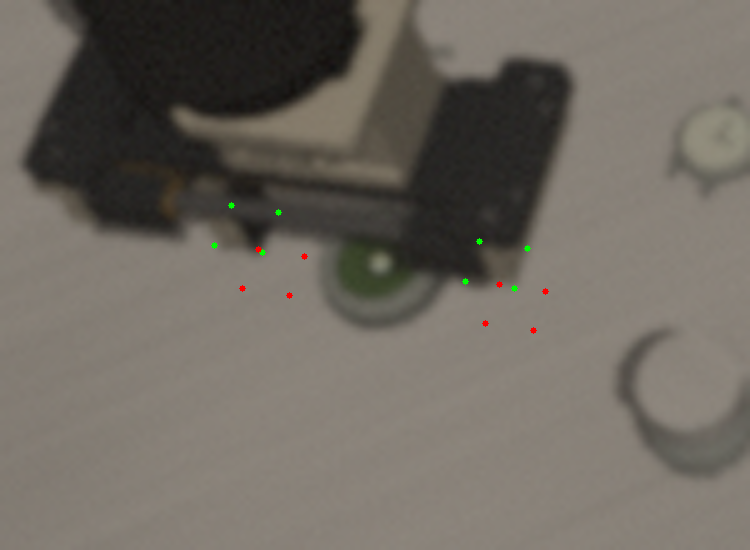

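Picture s2 shows the visible fingertips about 38–40 mm above the reported TCP (at the green marks, not the red ones). So I have to go deeper than the readout suggests.

drive_tool(
  commands=[
    {"tx": 0.002, "ty": 0, "tz": -0.01, "turn": 0, "hand": 0},
    {"tx": 0.002, "ty": 0, "tz": -0.02, "turn": 0, "hand": 0},
    {"tx": 0.002, "ty": 0, "tz": -0.03, "turn": 0, "hand": 0},
    {"tx": 0.002, "ty": 0, "tz": -0.037, "turn": 0, "hand": 0},
    {"tx": 0.002, "ty": 0, "tz": -0.037, "turn": 0, "hand": 0},
  ],
)

```text
time_s: 7.85
tcp_pos: [0.46, -0.3452, -0.0294]
eef_rot: [180.0, 0.1, -35.8]
contact_force: [-0.1, -0.6, -0.2]
gripper_width: 0.0876
gripper_force: 0.0
```

drive_tool(
  commands=[
    {"tx": 0, "ty": 0, "tz": 0, "turn": 0, "hand": 0.4},
    {"tx": 0, "ty": 0, "tz": 0, "turn": 0, "hand": 0.7},
    {"tx": 0, "ty": 0, "tz": 0, "turn": 0, "hand": 0.7},
    {"tx": 0, "ty": 0, "tz": 0, "turn": 0, "hand": 0.7},
    {"tx": 0, "ty": 0, "tz": 0, "turn": 0, "hand": 0.7},
    {"tx": 0, "ty": 0, "tz": 0, "turn": 0, "hand": 0.7},
    {"tx": 0, "ty": 0, "tz": 0, "turn": 0, "hand": 0.7},
  ],
  grip_force=20,
)

```text
time_s: 8.55
tcp_pos: [0.4608, -0.3455, -0.0282]
eef_rot: [-180.0, -0.0, -35.8]
contact_force: [0.1, 1.3, 1.2]
gripper_width: 0.0507
gripper_force: 20.0
```

drive_tool(
  commands=[
    {"tx": 0, "ty": 0, "tz": 0.04, "turn": 0, "hand": 0.7},
    {"tx": 0, "ty": 0, "tz": 0.12, "turn": 0, "hand": 0.7},
    {"tx": 0, "ty": 0, "tz": 0.2, "turn": 0, "hand": 0.7},
    {"tx": 0, "ty": 0.06, "tz": 0.267, "turn": 0, "hand": 0.7},
    {"tx": 0.02, "ty": 0.13, "tz": 0.267, "turn": 0.08, "hand": 0.7},
    {"tx": 0.04, "ty": 0.21, "tz": 0.267, "turn": 0.16, "hand": 0.7},
    {"tx": 0.06, "ty": 0.29, "tz": 0.267, "turn": 0.24, "hand": 0.7},
    {"tx": 0.08, "ty": 0.37, "tz": 0.267, "turn": 0.24, "hand": 0.7},
    {"tx": 0.1, "ty": 0.45, "tz": 0.267, "turn": 0.24, "hand": 0.7},
    {"tx": 0.1, "ty": 0.45, "tz": 0.267, "turn": 0.24, "hand": 0.7},
  ],
)

```text
time_s: 9.55
tcp_pos: [0.5219, -0.0708, 0.1319]
eef_rot: [-180.0, -0.0, -13.9]
contact_force: [0.7, -0.8, -1.4]
gripper_width: 0.051
gripper_force: 20.0
```

```bash
python3 - <<'E'
from h import *
s=r.get_state(); print(s['time_s'],s['tcp_pos'],s['eef_rot'],s['gripper_width'],s['gripper_force'])
c=cap('wrist'); T=tw(); save(c,'w4')
print('level fit - tcp',np.array(fitcirc(c,T[0,3],T[1,3],T[2,3]+.054,(.026,.0185),span=.01,st=.001)[1:])-T[:2,3], 'tool x,y', T[:3,0].round(2),T[:3,1].round(2))
for d in r.trace('level','wrist')[:1]: print(d['extent'],d['score'],[proj(c,(T@[x,0,-.054,1])[:3]).round(1) for x in (-.026,0,.026)])
E
```

```text
9.55 [ 0.5219308  -0.07075079  0.13185605] [-1.79950236e+02 -4.54645430e-02 -1.38617133e+01] 0.051031394183898716 20.000680088996887
level fit - tcp [0.    0.001] tool x,y [ 0.97 -0.24 -0.  ] [-0.24 -0.97 -0.  ]
[223.9, 211.7, 332.4, 314.1] 0.61 [array([281.3, 316.1]), array([281.4, 268.5]), array([281.6, 216.7])]
```

View pics/w4.png

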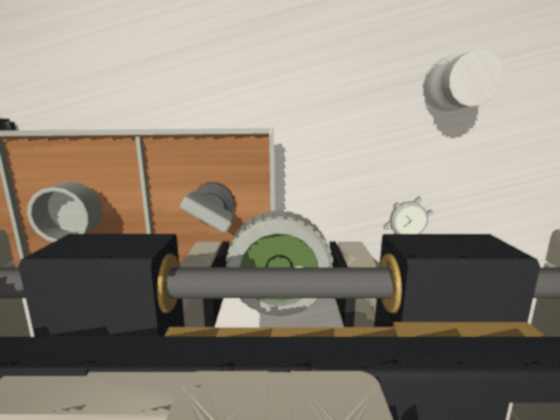

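w4 shows the level held upright, centred at about px (279,265), with the cup at (65,213).

```bash
python3 - <<'E'
from h import *
c=cap('wrist')
for z in (.073,.076,.079): print(z,np.round(fitcirc(c,.56,.105,z,(.024,.0205),st=.001),4))
E
```

```text
0.073 [2.704211e+02 5.590000e-01 1.070000e-01]
0.076 [2.752122e+02 5.590000e-01 1.040000e-01]
0.079 [2.761198e+02 5.590000e-01 1.020000e-01]
```

drive_tool(
  commands=[
    {"tx": 0.02, "ty": 0.08, "tz": 0, "turn": 0, "hand": 0.7},
    {"tx": 0.04, "ty": 0.16, "tz": 0, "turn": 0, "hand": 0.7},
    {"tx": 0.06, "ty": 0.24, "tz": 0, "turn": 0, "hand": 0.7},
    {"tx": 0.061, "ty": 0.292, "tz": 0, "turn": 0, "hand": 0.7},
    {"tx": 0.061, "ty": 0.292, "tz": 0, "turn": 0, "hand": 0.7},
    {"tx": 0.061, "ty": 0.292, "tz": 0, "turn": 0, "hand": 0.7},
    {"tx": 0.061, "ty": 0.292, "tz": 0, "turn": 0, "hand": 0.7},
  ],
)

```text
time_s: 10.4
tcp_pos: [0.5569, 0.0981, 0.1316]
eef_rot: [180.0, 0.0, -14.3]
contact_force: [-0.2, -1.0, -1.6]
gripper_width: 0.051
gripper_force: 20.0
```

drive_tool(
  commands=[
    {"tx": 0.002, "ty": 0.01, "tz": -0.03, "turn": 0, "hand": 0.7},
    {"tx": 0.002, "ty": 0.01, "tz": -0.07, "turn": 0, "hand": 0.7},
    {"tx": 0.002, "ty": 0.01, "tz": -0.1, "turn": 0, "hand": 0.7},
    {"tx": 0.002, "ty": 0.01, "tz": -0.12, "turn": 0, "hand": 0.7},
    {"tx": 0.002, "ty": 0.01, "tz": -0.13, "turn": 0, "hand": 0.7},
    {"tx": 0.002, "ty": 0.01, "tz": -0.13, "turn": 0, "hand": 0.7},
    {"tx": 0.002, "ty": 0.01, "tz": -0.13, "turn": 0, "hand": 0.7},
  ],
)

```text
time_s: 11.1
tcp_pos: [0.559, 0.1056, 0.0546]
eef_rot: [-180.0, -0.1, -14.2]
contact_force: [0.5, -0.4, -1.7]
gripper_width: 0.0511
gripper_force: 20.0
```

```bash
python3 - <<'E'
from h import *
s=r.get_state(); print(s['time_s'],s['tcp_pos'],s['contact_force'])
for n in ['scene','top']:
    c=cap(n)
    lv=[d for d in r.trace('level',n)[:1]]; cp=r.trace('seat_rim',n)[:1]
    for d in lv+cp: print(n,d['score'],d['extent'],np.round(cen(d['pixels']),1))
    print('pred level top c',proj(c,[.558,.104,s['tcp_pos'][2]+.054]).round(1),'cup rim c',proj(c,[.559,.105,.075]).round(1))
E
```

```text
11.1 [0.55901219 0.10560481 0.05456261] [ 0.50309761 -0.42628801 -1.72329166]
scene 0.71 [336.3, 198.2, 356.2, 221.4] [348.1 208.9]
scene 0.47 [333.6, 215.2, 357.7, 228.8] [344. 222.]
pred level top c [345.4 204.1] cup rim c [344.1 213.2]
top 0.52 [236.6, 164.9, 250.9, 189.8] [244.5 179.1]
pred level top c [244.8 173.8] cup rim c [246.  176.8]
```

drive_tool(
  commands=[
    {"tx": -0.001, "ty": -0.001, "tz": -0.005, "turn": 0, "hand": 0.7},
    {"tx": -0.001, "ty": -0.001, "tz": -0.01, "turn": 0, "hand": 0.7},
    {"tx": -0.001, "ty": -0.001, "tz": -0.015, "turn": 0, "hand": 0.7},
    {"tx": -0.001, "ty": -0.001, "tz": -0.018, "turn": 0, "hand": 0.7},
    {"tx": -0.001, "ty": -0.001, "tz": -0.018, "turn": 0, "hand": 0.7},
  ],
)

```text
time_s: 11.9
tcp_pos: [0.5576, 0.105, 0.0426]
eef_rot: [180.0, 0.0, -14.2]
contact_force: [1.5, 0.2, -1.4]
gripper_width: 0.051
gripper_force: 20.0
```

drive_tool(
  commands=[
    {"tx": 0, "ty": 0, "tz": -0.003, "turn": 0, "hand": 0.7},
    {"tx": 0, "ty": 0, "tz": -0.006, "turn": 0, "hand": 0.7},
    {"tx": 0, "ty": 0, "tz": -0.006, "turn": 0, "hand": 0.7},
  ],
)

```text
time_s: 12.2
tcp_pos: [0.5577, 0.1051, 0.0391]
eef_rot: [180.0, 0.0, -14.2]
contact_force: [-0.8, 0.5, -0.5]
gripper_width: 0.0515
gripper_force: 20.0
```

drive_tool(
  commands=[
    {"tx": 0, "ty": 0, "tz": -0.003, "turn": 0, "hand": 0.7},
    {"tx": 0, "ty": 0, "tz": -0.005, "turn": 0, "hand": 0.7},
    {"tx": 0, "ty": 0, "tz": -0.005, "turn": 0, "hand": 0.7},
  ],
)

```text
time_s: 12.5
tcp_pos: [0.558, 0.1052, 0.0366]
eef_rot: [-180.0, -0.0, -14.1]
contact_force: [-1.3, 0.5, 2.2]
gripper_width: 0.0511
gripper_force: 20.0
```

drive_tool(
  commands=[
    {"tx": 0, "ty": 0, "tz": 0.001, "turn": 0, "hand": 0.3},
    {"tx": 0, "ty": 0, "tz": 0.001, "turn": 0, "hand": 0.2},
    {"tx": 0, "ty": 0, "tz": 0.001, "turn": 0, "hand": 0.1},
    {"tx": 0, "ty": 0, "tz": 0.001, "turn": 0, "hand": 0},
    {"tx": 0, "ty": 0, "tz": 0.001, "turn": 0, "hand": 0},
    {"tx": 0, "ty": 0, "tz": 0.001, "turn": 0, "hand": 0},
    {"tx": 0, "ty": 0, "tz": 0.05, "turn": 0, "hand": 0},
    {"tx": 0, "ty": 0, "tz": 0.12, "turn": 0, "hand": 0},
    {"tx": 0, "ty": 0, "tz": 0.18, "turn": 0, "hand": 0},
  ],
)

```text
time_s: 13.4
tcp_pos: [0.5578, 0.105, 0.146]
eef_rot: [180.0, -0.0, -14.1]
contact_force: [0.3, 1.3, -0.1]
gripper_width: 0.0874
gripper_force: 0.0
```

drive_tool(
  commands=[
    {"tx": -0.02, "ty": -0.04, "tz": 0, "turn": 0.09, "hand": 0},
    {"tx": -0.047, "ty": -0.1, "tz": 0, "turn": 0.18, "hand": 0},
    {"tx": -0.047, "ty": -0.16, "tz": 0, "turn": 0.27, "hand": 0},
    {"tx": -0.047, "ty": -0.197, "tz": 0, "turn": 0.36, "hand": 0},
    {"tx": -0.047, "ty": -0.197, "tz": -0.04, "turn": 0.45, "hand": 0},
    {"tx": -0.047, "ty": -0.197, "tz": -0.077, "turn": 0.54, "hand": 0},
    {"tx": -0.047, "ty": -0.197, "tz": -0.077, "turn": 0.63, "hand": 0},
    {"tx": -0.047, "ty": -0.197, "tz": -0.077, "turn": 0.63, "hand": 0},
    {"tx": -0.047, "ty": -0.197, "tz": -0.077, "turn": 0.63, "hand": 0},
  ],
)

```text
time_s: 14.3
tcp_pos: [0.53, -0.013, 0.0985]
eef_rot: [180.0, -0.0, 42.3]
contact_force: [0.3, 0.1, -0.3]
gripper_width: 0.0874
gripper_force: 0.0
```

```bash
python3 - <<'E'
from h import *
s=r.get_state(); print(s['time_s'],s['tcp_pos'],s['eef_rot'],s['joints'].round(1))
c=cap('wrist'); save(c,'w5')
print('level',np.round(fitcirc(c,.559,.105,.091,(.026,.0185),st=.001),4), proj(c,[.559,.105,.0875]))
for l in ['level','foot_grip','bubble_mid']:
    for d in r.trace(l,'wrist')[:1]: print(l,d['score'],d['extent'])
f=cv2.cvtColor(c['frame'],cv2.COLOR_RGB2BGR); u,v=proj(c,[.559,.105,.0875]).astype(int); y0=max(v-40,0);x0=max(u-40,0); k=f[y0:y0+80,x0:x0+80]
a=cv2.resize(k,(480,480),interpolation=cv2.INTER_CUBIC)
cv2.imwrite('pics/b5.png',a); print(x0,y0)
E
```

```text
14.3 [ 0.52996204 -0.01299081  0.09853824] [ 1.79979474e+02 -2.66150476e-02  4.23130612e+01] [ 19.8  11.4 -24.6   0.  -53.9 112.5]
level [2.482535e+02 5.570000e-01 1.040000e-01] [165.18477352  63.24804397]
level 0.8 [117.9, 18.4, 215.2, 110.9]
foot_grip 0.93 [255.9, 179.1, 299.7, 247.2]
bubble_mid 0.42 [146.0, 42.9, 161.8, 59.4]
125 23
```

View pics/b5.png

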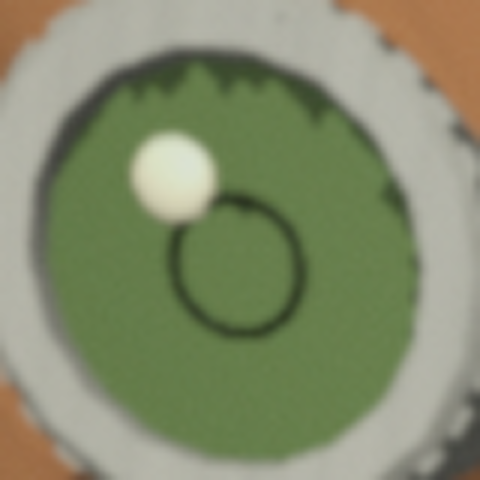

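The last crop shows the bubble (174,177) well outside the ring, whose centre is (237,265). That is about 9.7 mm toward the hinge, near saturation, so the tilt is at least 0.048 rad. Next I'll refine the wing pose and grip it.

```bash
python3 - <<'E'
from h import *
c=cap('wrist'); d=r.trace('foot_grip','wrist')[0]
for z in (.074,.078): print(z,np.round(fitrect(c,.53,-.013,z,42),4))
m=d['pixels']; cs,_=cv2.findContours(m.astype(np.uint8),0,2); print(cv2.minAreaRect(max(cs,key=cv2.contourArea)), [proj(c,[.53,-.013,z]).round(1) for z in (.0485,.0765)])
E
```

```text
0.074 [ 1.233145e+02  5.320000e-01 -1.200000e-02  4.400000e+01]
0.078 [ 1.184058e+02  5.330000e-01 -1.100000e-02  4.400000e+01]
((278.0, 213.0), (66.0, 48.0), 90.0) [array([279.4, 210.1]), array([279.5, 220.6])]
```

drive_tool(
  commands=[
    {"tx": 0.002, "ty": 0.001, "tz": -0.04, "turn": 0.015, "hand": 0.2},
    {"tx": 0.002, "ty": 0.001, "tz": -0.08, "turn": 0.015, "hand": 0.2},
    {"tx": 0.002, "ty": 0.001, "tz": -0.11, "turn": 0.015, "hand": 0.2},
    {"tx": 0.002, "ty": 0.001, "tz": -0.127, "turn": 0.015, "hand": 0.2},
    {"tx": 0.002, "ty": 0.001, "tz": -0.127, "turn": 0.015, "hand": 0.2},
    {"tx": 0.002, "ty": 0.001, "tz": -0.127, "turn": 0.015, "hand": 0.2},
  ],
)

```text
time_s: 15.2
tcp_pos: [0.5313, -0.0124, 0.0226]
eef_rot: [180.0, -0.0, 43.9]
contact_force: [-0.2, 1.1, 0.5]
gripper_width: 0.0699
gripper_force: 0.0
```

drive_tool(
  commands=[
    {"tx": 0, "ty": 0, "tz": 0, "turn": 0, "hand": 0.6},
    {"tx": 0, "ty": 0, "tz": 0, "turn": 0, "hand": 0.95},
    {"tx": 0, "ty": 0, "tz": 0, "turn": 0, "hand": 0.95},
    {"tx": 0, "ty": 0, "tz": 0, "turn": 0, "hand": 0.95},
    {"tx": 0, "ty": 0, "tz": 0, "turn": 0, "hand": 0.95},
    {"tx": 0, "ty": 0, "tz": 0, "turn": 0, "hand": 0.95},
    {"tx": 0, "ty": 0, "tz": 0, "turn": 0, "hand": 0.95},
    {"tx": 0, "ty": 0, "tz": 0, "turn": 0, "hand": 0.95},
    {"tx": 0, "ty": 0, "tz": 0, "turn": 0, "hand": 0.95},
    {"tx": 0, "ty": 0, "tz": 0, "turn": 0, "hand": 0.95},
  ],
  grip_force=40,
)

```text
time_s: 16.2
tcp_pos: [0.5308, -0.0126, 0.022]
eef_rot: [180.0, 0.0, 43.9]
contact_force: [-0.3, -1.3, 0.5]
gripper_width: 0.0114
gripper_force: 40.0
```

```bash
cat >> h.py <<'E'
def bubble(c):
    "bubble minus head-circle centre and minus window centroid, mm in world xy, from a wrist view"
    d=r.trace('level','wrist'); 
    if not d: return None
    e=[int(k) for k in d[0]['extent']]; f=c['frame'].astype(int); 
    R_,G_,B_=f[...,0],f[...,1],f[...,2]; z=.0905
    box=np.zeros(f.shape[:2],bool); box[max(e[1],0):e[3]+1,max(e[0],0):e[2]+1]=1
    green=((G_-R_>12)&(G_-B_>12)&box).astype(np.uint8)
    cs,_=cv2.findContours(green,0,2); hull=cv2.convexHull(max(cs,key=cv2.contourArea)); M=np.zeros_like(green); cv2.fillPoly(M,[hull],1)
    M=cv2.erode(M,np.ones((3,3))); pale=(R_>170)&(G_>170)&(B_>130)&(M>0)
    n,lab,st,ce=cv2.connectedComponentsWithStats(pale.astype(np.uint8)); 
    bb=None
    if n>1: i=1+np.argmax(st[1:,4]); bb=ray(c,*ce[i],z)[:2]; a=st[i,4]
    g=cv2.cvtColor(c['frame'],cv2.COLOR_RGB2GRAY); hc=cen(M>0)
    return dict(bub=None if bb is None else bb.round(4),area=0 if bb is None else int(a),win=ray(c,*hc,z)[:2].round(4),score=d[0]['score'])
def ring(c,w,z=.0905):
    g=cv2.GaussianBlur(c['frame'][...,1].astype(np.float32),(0,0),.7); best=(-1,)
    for x in np.arange(w[0]-.006,w[0]+.006,.0005):
        for y in np.arange(w[1]-.006,w[1]+.006,.0005):
            s=-samp(g,np.array([proj(c,p) for p in circ(x,y,z,.006)[::2]]))+.5*samp(g,np.array([proj(c,p) for p in np.r_[circ(x,y,z,.0075),circ(x,y,z,.0047)][::3]]))
            if best[0]==-1 or s>best[0]: best=(s,x,y)
    return np.round(best,4)
E
python3 - <<'E'
from h import *
s=r.get_state(); print(s['tcp_pos'],s['eef_rot'],s['moment'].round(2))
c=cap('wrist'); b=bubble(c); print(b)
if b: print(ring(c,b['win']))
E
```

```text
[ 0.53084562 -0.01258801  0.02204943] [1.79994838e+02 4.52565754e-03 4.38917024e+01] [-0.56 -0.11 -0.03]
{'bub': array([0.5589, 0.1117]), 'area': 243, 'win': array([0.5553, 0.1016]), 'score': 0.89}
[-2.7448  0.5573  0.1026]
```

drive_tool(
  commands=[
    {"tx": 0, "ty": 0, "tz": 0.002, "turn": -0.09, "hand": 0.95},
    {"tx": 0, "ty": 0, "tz": 0.004, "turn": -0.18, "hand": 0.95},
    {"tx": 0, "ty": 0, "tz": 0.006, "turn": -0.27, "hand": 0.95},
    {"tx": 0, "ty": 0, "tz": 0.008, "turn": -0.36, "hand": 0.95},
    {"tx": 0, "ty": 0, "tz": 0.01, "turn": -0.45, "hand": 0.95},
    {"tx": 0, "ty": 0, "tz": 0.012, "turn": -0.54, "hand": 0.95},
    {"tx": 0, "ty": 0, "tz": 0.014, "turn": -0.62, "hand": 0.95},
    {"tx": 0, "ty": 0, "tz": 0.014, "turn": -0.62, "hand": 0.95},
    {"tx": 0, "ty": 0, "tz": 0.014, "turn": -0.62, "hand": 0.95},
  ],
)

```text
time_s: 17.2
tcp_pos: [0.5315, -0.0105, 0.0303]
eef_rot: [-179.8, -0.1, -11.9]
contact_force: [-0.4, 9.9, -1.5]
gripper_width: 0.012
gripper_force: 40.0
```

drive_tool(
  commands=[
    {"tx": 0, "ty": 0, "tz": 0, "turn": 0, "hand": 0.7},
    {"tx": 0, "ty": 0, "tz": 0, "turn": 0, "hand": 0.4},
    {"tx": 0, "ty": 0, "tz": 0, "turn": 0, "hand": 0.3},
    {"tx": -0.05, "ty": 0, "tz": 0.08, "turn": 0, "hand": 0.3},
    {"tx": -0.1, "ty": 0.06, "tz": 0.15, "turn": 0, "hand": 0.3},
    {"tx": -0.12, "ty": 0.12, "tz": 0.2, "turn": 0, "hand": 0.3},
    {"tx": -0.12, "ty": 0.18, "tz": 0.2, "turn": 0, "hand": 0.3},
    {"tx": -0.12, "ty": 0.22, "tz": 0.2, "turn": 0, "hand": 0.3},
    {"tx": -0.12, "ty": 0.22, "tz": 0.2, "turn": 0, "hand": 0.3},
    {"tx": -0.12, "ty": 0.22, "tz": 0.2, "turn": 0, "hand": 0.3},
  ],
)

```text
time_s: 18.2
tcp_pos: [0.4585, 0.1198, 0.1503]
eef_rot: [180.0, 0.0, -11.8]
contact_force: [-0.6, -0.0, -0.2]
gripper_width: 0.0613
gripper_force: 0.0
```

```bash
python3 - <<'E'
from h import *
s=r.get_state(); print(s['time_s'],s['tcp_pos'],s['eef_rot'])
c=cap('wrist'); b=bubble(c); print(b); save(c,'w6')
if b:
    for z in (.088,.094): print(ring(c,b['win'],z),fitcirc(c,.559,.105,z+.0035,(.026,.0185),st=.001))
for d in r.trace('foot_grip','wrist')[:1]: print(d['extent'],d['score'])
print(fitrect(c,.532,-.012,.085,-12))
E
```

```text
18.2 [0.45848764 0.11976482 0.15033736] [ 1.79989202e+02  1.21670360e-02 -1.18307710e+01]
{'bub': array([0.5583, 0.1075]), 'area': 92, 'win': array([0.5579, 0.1058]), 'score': 0.83}
[-39.8657   0.5579   0.1063] (np.float32(261.73483), np.float64(0.558), np.float64(0.10600000000000001))
[-38.743    0.5574   0.1063] (np.float32(267.90427), np.float64(0.557), np.float64(0.10600000000000001))
[384.2, 46.6, 435.1, 112.1] 0.92
(np.float32(78.412125), np.float64(0.533), np.float64(-0.010999999999999989), np.int64(-12))
```

drive_tool(
  commands=[
    {"tx": 0.054, "ty": 0, "tz": -0.067, "turn": -0.02, "hand": 0.3},
    {"tx": 0.054, "ty": 0, "tz": -0.067, "turn": -0.02, "hand": 0.3},
    {"tx": 0.054, "ty": 0, "tz": -0.067, "turn": -0.02, "hand": 0.3},
    {"tx": 0.054, "ty": 0, "tz": -0.067, "turn": -0.02, "hand": 0.3},
    {"tx": 0.054, "ty": 0, "tz": -0.067, "turn": -0.02, "hand": 0.3},
  ],
)

```text
time_s: 18.85
tcp_pos: [0.4914, 0.1195, 0.1115]
eef_rot: [-179.9, -0.1, -13.7]
contact_force: [-0.0, 0.6, -0.5]
gripper_width: 0.0612
gripper_force: 0.0
```

```bash
cat > m.py <<'E'
from h import *
s=r.get_state(); print(s['time_s'],s['tcp_pos'],s['eef_rot'][2],s['contact_force'].round(1))
for k in range(2):
    c=cap('wrist'); b=bubble(c); q=ring(c,b['win'],.0905)
    o=np.array(b['bub'])-q[1:]; a=np.deg2rad(-13.8)
    print(b,q,'camxy',c['W'][:2,3].round(3),'off tray x,y mm',(1000*np.array([o@[np.cos(a),np.sin(a)],o@[-np.sin(a),np.cos(a)]])).round(2))
save(c,'w7')
E
python3 m.py
```

```text
18.85 [0.49142184 0.11949861 0.1115272 ] -13.707793105726358 [-0.   0.6 -0.5]
{'bub': array([0.5582, 0.1074]), 'area': 117, 'win': array([0.5577, 0.1058]), 'score': 0.97} [-34.0737   0.5577   0.1063] camxy [0.557 0.102] off tray x,y mm [0.22 1.19]
{'bub': array([0.5582, 0.1075]), 'area': 117, 'win': array([0.5578, 0.1058]), 'score': 0.86} [-34.8118   0.5573   0.1063] camxy [0.557 0.102] off tray x,y mm [0.59 1.38]
```

drive_tool(
  commands=[
    {"tx": 0.03, "ty": -0.08, "tz": 0, "turn": 0.02, "hand": 0.3},
    {"tx": 0.068, "ty": -0.16, "tz": 0, "turn": 0.02, "hand": 0.3},
    {"tx": 0.068, "ty": -0.218, "tz": 0, "turn": 0.02, "hand": 0.3},
    {"tx": 0.068, "ty": -0.218, "tz": 0, "turn": 0.02, "hand": 0.3},
    {"tx": 0.068, "ty": -0.218, "tz": -0.03, "turn": 0.02, "hand": 0.3},
    {"tx": 0.068, "ty": -0.218, "tz": -0.07, "turn": 0.02, "hand": 0.3},
    {"tx": 0.068, "ty": -0.218, "tz": -0.11, "turn": 0.02, "hand": 0.3},
    {"tx": 0.068, "ty": -0.218, "tz": -0.135, "turn": 0.02, "hand": 0.3},
    {"tx": 0.068, "ty": -0.218, "tz": -0.135, "turn": 0.02, "hand": 0.3},
    {"tx": 0.068, "ty": -0.218, "tz": -0.135, "turn": 0.02, "hand": 0.3},
  ],
)

```text
time_s: 20.05
tcp_pos: [0.5323, -0.0109, 0.0298]
eef_rot: [180.0, -0.0, -11.9]
contact_force: [0.4, -0.6, 0.8]
gripper_width: 0.0612
gripper_force: 0.0
```

drive_tool(
  commands=[
    {"tx": 0, "ty": 0, "tz": 0, "turn": 0, "hand": 0.6},
    {"tx": 0, "ty": 0, "tz": 0, "turn": 0, "hand": 0.95},
    {"tx": 0, "ty": 0, "tz": 0, "turn": 0, "hand": 0.95},
    {"tx": 0, "ty": 0, "tz": 0, "turn": 0, "hand": 0.95},
    {"tx": 0, "ty": 0, "tz": 0, "turn": 0, "hand": 0.95},
    {"tx": 0, "ty": 0, "tz": 0, "turn": 0, "hand": 0.95},
    {"tx": 0, "ty": 0, "tz": 0, "turn": 0, "hand": 0.95},
    {"tx": 0, "ty": 0, "tz": 0.001, "turn": -0.06, "hand": 0.95},
    {"tx": 0, "ty": 0, "tz": 0.002, "turn": -0.11, "hand": 0.95},
    {"tx": 0, "ty": 0, "tz": 0.002, "turn": -0.11, "hand": 0.95},
  ],
)

```text
time_s: 21.05
tcp_pos: [0.5325, -0.0104, 0.0304]
eef_rot: [-179.9, -0.0, -21.9]
contact_force: [1.2, 4.4, -2.1]
gripper_width: 0.012
gripper_force: 40.0
```

drive_tool(
  commands=[
    {"tx": 0, "ty": 0, "tz": 0, "turn": 0, "hand": 0.95},
    {"tx": 0, "ty": 0, "tz": 0, "turn": 0, "hand": 0.7},
    {"tx": 0, "ty": 0, "tz": 0, "turn": 0, "hand": 0.4},
    {"tx": 0, "ty": 0, "tz": 0, "turn": 0, "hand": 0.3},
    {"tx": 0, "ty": 0, "tz": 0.08, "turn": 0, "hand": 0.3},
    {"tx": -0.03, "ty": 0.03, "tz": 0.135, "turn": 0, "hand": 0.3},
    {"tx": -0.068, "ty": 0.1, "tz": 0.135, "turn": 0.09, "hand": 0.3},
    {"tx": -0.068, "ty": 0.16, "tz": 0.135, "turn": 0.09, "hand": 0.3},
    {"tx": -0.068, "ty": 0.218, "tz": 0.135, "turn": 0.09, "hand": 0.3},
    {"tx": -0.068, "ty": 0.218, "tz": 0.135, "turn": 0.09, "hand": 0.3},
  ],
)

```text
time_s: 22.05
tcp_pos: [0.4917, 0.1225, 0.1119]
eef_rot: [-179.9, -0.1, -13.5]
contact_force: [0.2, -1.1, -1.1]
gripper_width: 0.0611
gripper_force: 0.0
```

```bash
python3 m.py
```

```text
22.05 [0.49166085 0.1225198  0.11190039] -13.506339313596738 [ 0.2 -1.1 -1.1]
{'bub': array([0.5579, 0.1065]), 'area': 117, 'win': array([0.5579, 0.1061]), 'score': 0.8} [-30.949    0.5574   0.1061] camxy [0.558 0.106] off tray x,y mm [0.39 0.51]
{'bub': array([0.558 , 0.1065]), 'area': 119, 'win': array([0.5579, 0.1061]), 'score': 0.92} [-29.5434   0.5574   0.1061] camxy [0.557 0.103] off tray x,y mm [0.49 0.53]
```

drive_tool(
  commands=[
    {"tx": 0.05, "ty": -0.015, "tz": 0, "turn": 0, "hand": 1},
    {"tx": 0.11, "ty": -0.0275, "tz": 0, "turn": 0, "hand": 1},
    {"tx": 0.11, "ty": -0.0275, "tz": 0, "turn": 0, "hand": 1},
    {"tx": 0.11, "ty": -0.0275, "tz": 0, "turn": 0, "hand": 1},
    {"tx": 0.11, "ty": -0.0275, "tz": 0, "turn": 0, "hand": 1},
    {"tx": 0.11, "ty": -0.0275, "tz": 0, "turn": 0, "hand": 1},
    {"tx": 0.11, "ty": -0.0275, "tz": 0, "turn": 0, "hand": 1},
    {"tx": 0.11, "ty": -0.0275, "tz": -0.025, "turn": 0, "hand": 1},
    {"tx": 0.11, "ty": -0.0275, "tz": -0.05, "turn": 0, "hand": 1},
    {"tx": 0.11, "ty": -0.0275, "tz": -0.05, "turn": 0, "hand": 1},
  ],
)

```text
time_s: 23.25
tcp_pos: [0.5556, 0.1027, 0.0799]
eef_rot: [179.9, 0.1, -13.7]
contact_force: [0.3, -0.5, 0.1]
gripper_width: 0.0004
gripper_force: 0.0
```

drive_tool(
  commands=[
    {"tx": 0.004, "ty": 0.0055, "tz": 0, "turn": 0, "hand": 1},
    {"tx": 0.004, "ty": 0.0055, "tz": -0.008, "turn": 0, "hand": 1},
    {"tx": 0.004, "ty": 0.0055, "tz": -0.016, "turn": 0, "hand": 1},
    {"tx": 0.004, "ty": 0.0055, "tz": -0.022, "turn": 0, "hand": 1},
    {"tx": 0.004, "ty": 0.0055, "tz": -0.026, "turn": 0, "hand": 1},
    {"tx": 0.004, "ty": 0.0055, "tz": -0.03, "turn": 0, "hand": 1},
    {"tx": 0.004, "ty": 0.0055, "tz": -0.03, "turn": 0, "hand": 1},
  ],
)

```text
time_s: 23.95
tcp_pos: [0.5594, 0.1062, 0.0631]
eef_rot: [180.0, 0.0, -13.7]
contact_force: [0.6, 0.4, -0.3]
gripper_width: 0.0006
gripper_force: 0.0
```

drive_tool(
  commands=[
    {"tx": -0.001, "ty": 0, "tz": -0.003, "turn": 0, "hand": 1},
    {"tx": -0.001, "ty": 0, "tz": -0.006, "turn": 0, "hand": 1},
    {"tx": -0.001, "ty": 0, "tz": -0.009, "turn": 0, "hand": 1},
    {"tx": -0.001, "ty": 0, "tz": -0.009, "turn": 0, "hand": 1},
  ],
)

```text
time_s: 24.35
tcp_pos: [0.5588, 0.1063, 0.0577]
eef_rot: [180.0, 0.0, -13.7]
contact_force: [0.6, -0.0, -0.3]
gripper_width: 0.0005
gripper_force: 0.0
```

drive_tool(
  commands=[
    {"tx": 0, "ty": 0, "tz": -0.003, "turn": 0, "hand": 1},
    {"tx": 0, "ty": 0, "tz": -0.005, "turn": 0, "hand": 1},
    {"tx": 0, "ty": 0, "tz": -0.005, "turn": 0, "hand": 1},
  ],
)

```text
time_s: 24.65
tcp_pos: [0.5592, 0.1063, 0.0551]
eef_rot: [180.0, -0.0, -13.7]
contact_force: [-0.2, 0.2, 2.9]
gripper_width: 0.0005
gripper_force: 1.1
```

drive_tool(
  commands=[
    {"tx": 0, "ty": 0, "tz": -0.002, "turn": 0, "hand": 1},
    {"tx": 0, "ty": 0, "tz": -0.004, "turn": 0, "hand": 1},
    {"tx": 0, "ty": 0, "tz": -0.006, "turn": 0, "hand": 1},
    {"tx": 0, "ty": 0, "tz": -0.008, "turn": 0, "hand": 1},
    {"tx": 0, "ty": 0, "tz": -0.008, "turn": 0, "hand": 1},
    {"tx": 0, "ty": 0, "tz": -0.008, "turn": 0, "hand": 1},
  ],
)

```text
time_s: 25.25
tcp_pos: [0.5593, 0.1062, 0.0508]
eef_rot: [180.0, -0.0, -13.7]
contact_force: [-0.7, -3.0, 7.6]
gripper_width: 0.0006
gripper_force: 3.8
```

drive_tool(
  commands=[
    {"tx": 0, "ty": 0, "tz": -0.001, "turn": 0, "hand": 1},
    {"tx": 0, "ty": 0, "tz": -0.002, "turn": 0, "hand": 1},
    {"tx": 0, "ty": 0, "tz": -0.002, "turn": 0, "hand": 1},
    {"tx": 0, "ty": 0, "tz": -0.002, "turn": 0, "hand": 1},
    {"tx": 0, "ty": 0, "tz": -0.002, "turn": 0, "hand": 1},
    {"tx": 0, "ty": 0, "tz": -0.002, "turn": 0, "hand": 1},
  ],
)

```text
time_s: 25.85
tcp_pos: [0.5593, 0.1062, 0.0498]
eef_rot: [-180.0, -0.0, -13.7]
contact_force: [-1.8, -1.9, 9.3]
gripper_width: 0.0007
gripper_force: 4.5
```

drive_tool(
  commands=[
    {"tx": 0, "ty": 0, "tz": -0.001, "turn": 0, "hand": 1},
    {"tx": 0, "ty": 0, "tz": -0.0018, "turn": 0, "hand": 1},
    {"tx": 0, "ty": 0, "tz": -0.0018, "turn": 0, "hand": 1},
    {"tx": 0, "ty": 0, "tz": -0.0018, "turn": 0, "hand": 1},
    {"tx": 0, "ty": 0, "tz": -0.0018, "turn": 0, "hand": 1},
  ],
)

```text
time_s: 26.35
tcp_pos: [0.5593, 0.1061, 0.0489]
eef_rot: [180.0, -0.0, -13.7]
contact_force: [-3.2, -2.8, 11.3]
gripper_width: 0.0006
gripper_force: 5.3
```

```bash
python3 - <<'E'
from h import *
for k in range(5):
    s=r.get_state(); print(s['time_s'],s['tcp_pos'].round(4),s['contact_force'].round(1)); c=cap('scene' if k<4 else 'wrist')
T=tw(); 
b=bubble(c); print(b); 
for d in r.trace('level','wrist')[:1]: print(d['extent'],d['score'],proj(c,[.5575,.106,.089]))
E
```

```text
26.35 [0.5593 0.1061 0.0489] [-3.2 -2.8 11.3]
26.4 [0.5594 0.1061 0.049 ] [-2.2 -2.2 10.9]
26.45 [0.5594 0.1061 0.049 ] [-1.7 -2.4 10.6]
26.5 [0.5594 0.1061 0.0489] [-2.8 -1.8 10.6]
26.55 [0.5594 0.106  0.049 ] [-2.4 -1.7 10.6]
{'bub': None, 'area': 0, 'win': array([0.5718, 0.1022]), 'score': 0.57}
[233.1, 207.1, 320.9, 264.7] 0.57 [278.14313193 259.41361058]
```

```bash
python3 -c "
from plant import r
print(r.close_job())"
```

```text
the job is handed in; nothing more can be done
None
```

The job is handed in: the level is seated in the cup, the bubble last read about 0.7 mm from the ring's centre, and the arm is holding the level down with about 10.7 N (roughly 5 of 6 mm by the spring rate). The final verdict was not shown, and the bubble is hidden under the fingers while pressed, so I did not re-read it then.

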